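# Swap the open tray on the repair bench

### The job

Only one of the three slide-out trays may be out at a time: first push the empty tray, left partly out, fully home, then hook a fingertip behind the lip of the tray that holds the circuit board and draw it out to its stop. Do it with the fingertips alone, gripping and lifting nothing and not pressing on the board; the board and the standing capacitors stay in their trays, the capacitors upright, and leave the third tray and everything else on the bench alone.

Things in the scene. Friction and masses are not known exactly. Their poses are not given: they have to be found in the camera images.
- board_lip (a point): middle of the top edge of the board's tray's lip, on its inner face. Moves with the tray: x along the rail into the unit (closing), -x draws out; y along the lip, z up. The lip is an upright steel plate at the tray's front end, 80 mm wide, 8 mm thick, its top 50 mm above the table, 30 mm above the tray floor. Behind it the floor is bare for about 45 mm, then comes the board.
- empty_lip (a point): middle of the top edge of the empty tray's lip, on its inner face. Moves with the tray: x along the rail into the unit (closing), -x draws out; y along the lip, z up. Same lip: its outer face lies 8 mm from this point in -x. Tray 90 mm wide, nothing in it; partly out at the start.
- parts_lip (a point): middle of the top edge of the third (parts) tray's lip, on its inner face. Moves with the tray: x along the rail into the unit (closing), -x draws out; y along the lip, z up. Same lip; not to be operated.
- board_tray (a joint): how far the board's tray is out, in m: 0 fully home, 0.12 out at its stop. Slides with a steady friction of about 2.5 N plus slight damping, stays where it is left; no spring, no catch. In the rules board_tray_c4 and board_tray_c5 are the outer and inner half of its lip (empty_tray_c4, _c5 likewise).
- empty_tray (a joint): the same for the empty tray, which starts 0.05 to 0.09 out.
- parts_tray (a joint): the same for the tray with the two capacitors; it starts home and stays home.
- board_unit: fixed slide unit of the tray with the circuit board: seen from above a grey base plate 150 x 110 mm with an aluminium rail along each long side, up to 37 mm high; origin mid-underside (3 mm above the table), x away from the lip. Three like units stand parallel on a blue mat, 150 mm apart, in any order, told apart by what lies in the trays.
- empty_unit: the same, unit of the empty tray
- parts_unit: the same, unit of the tray with two standing capacitors and no board
- board: green circuit board 66 x 66 x 4 mm with black chips (7 mm high over all), lying loose in its tray; origin in the middle of its underside, z up
- cap_a: dark cylindrical capacitor 22 mm across, 32 mm tall, standing loose in the board's tray beyond the board; origin at the middle of its foot, z along its axis (up)
- cap_b: the same kind of capacitor, standing in the parts tray
- cap_c: the same kind of capacitor, standing in the parts tray
- flux: amber bottle 28 mm across, 55 mm tall, on the mat in front of the units between two trays' paths (about 16 mm from either path); origin at the middle of its foot
- driver: orange-handled screwdriver 130 mm long lying between two units; origin under its middle
- spool: metal solder spool 54 mm across, 40 mm tall, left of the mat; origin at the middle of its foot
- phone: black phone 145 x 72 x 9 mm lying right of the mat; origin under its middle
- tin: brass bowl 68 mm across, 30 mm tall, right of the mat; origin at the middle of its foot
Mind the look-alikes: they are no part of the job. There is more than one size of the board; the job needs the smallest.

How it is judged:
On the way, in this order (a step that is already met when the one before it is completed fails the run):
1. the empty tray is pushed home while the board's tray is still in (value of joint empty_tray below 0.006 m and value of joint board_tray below 0.015 m), for 0.2 s.
2. the board's tray is being drawn by a finger behind its lip (value of joint board_tray above 0.02 m and contact force between the fingers and board_tray_c5 above 0.3 N), for 0.1 s.
3. the board's tray is out at its stop (value of joint board_tray above 0.112 m), for 0.2 s.
At the end, for the whole second after the job is handed in: The board's tray is out to within 8 mm of its stop (120 mm), the empty tray and the parts tray are home within 6 mm, the board lies flat and still in its tray, and the three capacitors stand upright (within 0.2 rad) on their tray floors (value of joint board_tray above 0.112 m and value of joint each of empty_tray, parts_tray below 0.006 m and height (world z) of each of board, cap_a, cap_b, cap_c below 0.026 m and x of board in the frame of board_lip between 0.05 and 0.115 m and linear speed of board below 0.02 m/s and angle between each of cap_a, cap_b, cap_c's own z axis and vertical below 0.2 rad); the robot touches nothing.
It fails at once if the board's tray and the empty tray both out at once (value of joint each of board_tray, empty_tray above 0.015 m).
It fails at once if the third tray drawn out (value of joint parts_tray above 0.01 m).
It fails at once if a lip gripped between the fingers (pressed on both faces at once) ((contact force between the fingers and board_tray_c4 above 2 N and contact force between the fingers and board_tray_c5 above 2 N) or (contact force between the fingers and empty_tray_c4 above 2 N and contact force between the fingers and empty_tray_c5 above 2 N)).
It fails at once if the board or a capacitor lifted, a capacitor knocked over, or the board pressed by the fingers (over 3 N) (height (world z) of any of board, cap_a, cap_b, cap_c above 0.03 m or contact force between the fingers and board above 3 N or angle between any of cap_a, cap_b, cap_c's own z axis and vertical above 0.5 rad).
It fails at once if a bystander lifted or shifted by more than 30 mm (distance of any of flux, driver, spool, phone, tin, cap_b, cap_c from where it was at the start of the episode above 0.03 m).
It also fails if it takes over 51 s, if anything falls off the work surface, if the arm or the gripper's body presses on something with over 40 N, if the wrist force passes 120 N, or if a joint passes its speed limit or range.

### The arm

A 6-joint arm with a two-finger parallel gripper is mounted at the origin on the work surface. World frame = base frame: x ahead of the robot, y to its left, z up, the work surface at z = 0. Lengths are in m, angles in rad, forces in N, time in s.
With the tool pointing down it reaches from about 0.3 to 0.875 m from the base axis. Payload 6.4 kg.
Tool frame: the origin (TCP) lies midway between the tips of the shut fingers; the grasp point (between the pads) lies 19 mm behind it; z points along the fingers, y is the direction in which the jaws open and shut (so a half turn about z gives the same grasp; the last joint's range is limited). The gripper opens to 85 mm and grips with 20 to 120 N. Pads are 22 mm wide; open, the fingers measure 114 mm over their backs; the gripper's body (76 mm by 85 mm) begins 54 mm behind the grasp point. The pads swing forward as they close: fully open they stand 13 mm farther back than shut.
Start: joints at [1.083, 0.181, 1.607, -0, 1.354, -0.206], TCP at [0.16, 0.552, 0.231] pointing down, gripper open.
Joint ranges: [-2.99, 2.99], [-0.89, 2.07], [0.3, 2.58], [-1.14, 4.28], [0, 2.63], [-3.12, 3.12]. Speed limits (rad/s): [2.57, 2.57, 3.01, 3.14, 3.14, 3.14].

### API

Orientations are given as a unit quaternion [w, x, y, z].
In Python, from bench import ctrl gives the robot as it stands.
- The arm moves only by the tool apply_moves, never from a script. Its argument "plan" is a list of rows, each an object with "translation": the shift along the tool's x, y, z in m, a list of three; "angular": the turn, a rotation vector about the tool's x, y, z in rad, a list of three; "hand": the finger opening in m, from 0 to 0.0854. In form: [{"translation": [x, y, z], "angular": [rx, ry, rz], "hand": hand}, ...]. A call has 1 to 10 rows; each row shifts and turns the commanded pose from where the row before left it, along the tool's axes as they then stand; what a row does not reach is not made up. A row lasts 1/8 s, in which the tool goes at most 62.5 mm and 10.7 degrees, less where a joint would pass 70% of its speed; a pose out of reach is approached as far as the arm can. A call with a gripper value outside its range is refused whole. The fingers move at their own pace and stop on an object; the grip force is fixed at half the most. Time passes only in rows, so rows that do not move let the fingers close. It gives the time, the measured TCP pose, the force and the opening at its end, in the units of the state.
- ctrl.get_obs(): the state, without advancing time (a new reading comes with each control period).
- ctrl.camera(name): name is "scene" or "top" or "wrist"; returns a dict with "img" (420x560x3 uint8, red, green, blue), "K" (3x3 intrinsics, pixels), "k1" (the pictures are not rectified: a ray, as slopes to the right and down, at radius r is drawn at 1 + k1 r^2 times it, then the intrinsics apply), "eye" and "orientation" of the camera in the world. Camera axes: x right, y up, looking along -z (the intrinsics and any distortion apply to the point x, -y, -z); pixel columns grow to the right and rows downward; lengths in m; the calibration is good to about 2 mm. A picture is of the moment at which its call begins. There is no depth.
- ctrl.hand_in(): hands the job in, once; it reports no verdict.
The state is a dict: "time_s": time; "q": joint angles; "dq": joint speeds; "joint_efforts": joint torques, N m; "eef_pos": TCP position; "eef_rot": TCP orientation; "wrist_force": force on the tool from outside, world axes, zero at the start; "torque": the same for the moment, N m; "opening": opening from 0.0 (shut) to 1.0 (fully open).
Only numpy, scipy, OpenCV 4.12 (cv2) and the standard library are available. Lean on these libraries where they do the work, as an engineer would, in place of code of your own. Each camera call takes 0.05 s, during which the arm holds its last target.

## Working session

There is one attempt and no reset: what is moved stays moved. The work goes in short steps, Python scripts to look and compute and a tool call to move; the robot and the scene stay as the last step left them, time stands still between calls to the robot, and variables do not carry over. Pictures are saved under pics/ and viewed, and the job is handed in when it is done.

Besides the shell and the picture viewer there is one more tool, called after "Request:" by a JSON object that holds its "method" and its "body", one argument or row to a line. apply_moves: Moves the arm, as the interface text tells. Its arguments: {"type":"object","properties":{"plan":{"type":"array","items":{"type":"object","properties":{"translation":{"type":"array","items":{"type":"number"}},"angular":{"type":"array","items":{"type":"number"}},"hand":{"type":"number"}}}}},"required":["plan"]}

```bash
mkdir -p pics
python3 - <<'E'
from bench import ctrl
import cv2
print(ctrl.get_obs())
for n in ["scene","top"]:
    c=ctrl.camera(n); cv2.imwrite(f"pics/{n}0.png",c["img"][:,:,::-1]); print(n,c["K"],c["k1"],c["eye"],c["orientation"])
E
```

```text
{'time_s': 0.0, 'q': array([ 1.08273247e+00,  1.81516905e-01,  1.60800365e+00, -2.26400929e-05,
        1.35381367e+00, -2.06290515e-01]), 'dq': array([ 3.06647139e-05, -6.07286174e-04, -9.55718545e-04,  1.47359214e-03,
       -1.62923386e-03,  4.68591172e-04]), 'joint_efforts': array([ 1.69606938e-03, -4.44873977e+01, -3.51338375e+01, -1.57006825e-04,
        9.23768501e-03, -1.35788221e-05]), 'eef_pos': array([0.1596036 , 0.55182854, 0.23039984]), 'eef_rot': array([-2.85886067e-04,  1.40418581e-01,  9.90091846e-01, -8.22589277e-04]), 'wrist_force': array([-0.17633085,  0.03196595,  0.26061384]), 'torque': array([ 1.47215509e-02, -4.59326824e-05,  2.56044270e-02]), 'opening': 1.0021509969081983}
scene [[447.51974364   0.         276.07073988]
 [  0.         447.51974364 212.0678832 ]
 [  0.           0.           1.        ]] -0.048363120211171486 [ 1.04594288 -0.79179527  0.72310931] [0.85753287 0.44458985 0.1239299  0.22719734]
top [[393.87533147   0.         283.45918956]
 [  0.         393.87533147 212.96303442]
 [  0.           0.           1.        ]] -0.025627897133065434 [ 0.5157947  -0.00845005  1.28795383] [-0.69798276 -0.02249189  0.02305765  0.71538977]
```

View pics/scene0.png

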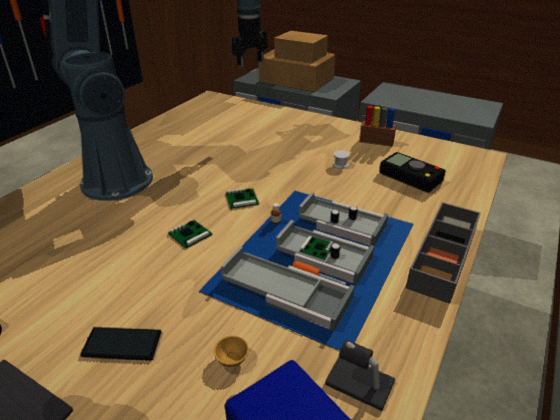

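View pics/top0.png

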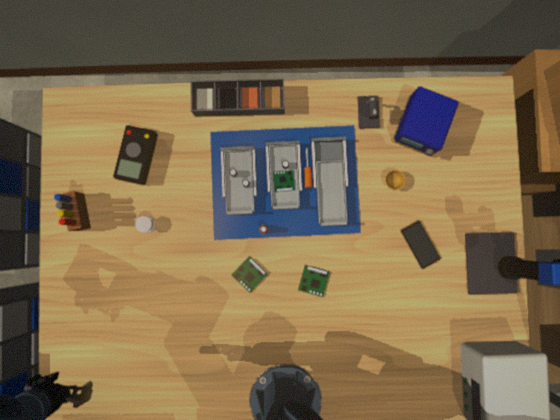

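```bash
cat > h.py <<'E'
import numpy as np, cv2
from scipy.spatial.transform import Rotation as R
def cam(c):
    w,x,y,z=c["orientation"]; return R.from_quat([x,y,z,w]).as_matrix()
def px2w(c,u,v,z):
    d=np.array([c["k1"],0,0,0,0.])
    p=cv2.undistortPoints(np.array([[[u,v]]],float),c["K"],d)[0,0]
    r=cam(c)@np.array([p[0],-p[1],-1.]); e=np.array(c["eye"]); return e+r*(z-e[2])/r[2]
def w2px(c,P):
    q=cam(c).T@(np.array(P)-np.array(c["eye"])); q=q*[1,-1,-1]
    return cv2.projectPoints(q[None],np.zeros(3),np.zeros(3),c["K"],np.array([c["k1"],0,0,0,0.]))[0].ravel()
E
python3 - <<'E'
import cv2
i=cv2.imread("pics/top0.png"); 
cv2.imwrite("pics/top0c.png",cv2.resize(i[110:310,100:360],None,fx=3,fy=3,interpolation=cv2.INTER_CUBIC))
E
```

```text
(no output)
```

View crop.

View pics/top0c.png

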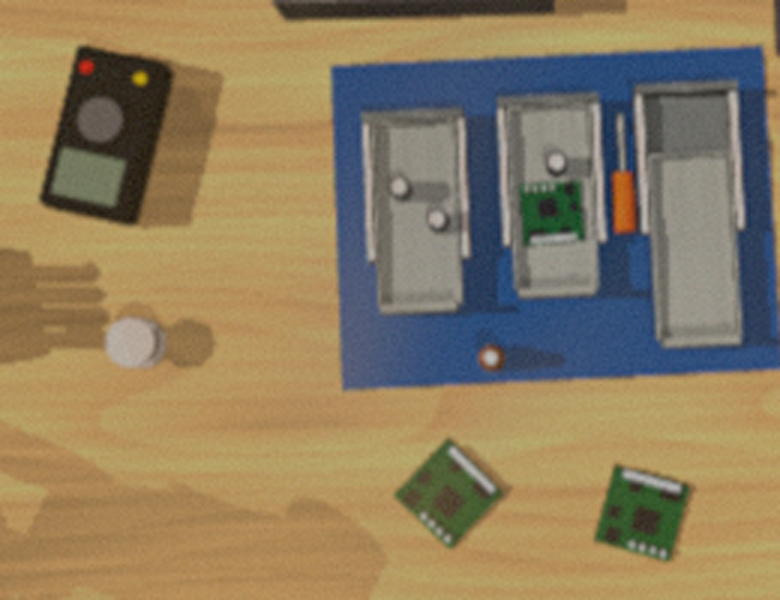

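Run:
```python
from h import *
from bench import ctrl
c=ctrl.camera("top"); cv2.imwrite("pics/top1.png",c["img"][:,:,::-1])
f=lambda x,y:(100+(x+.5)/3-.5,110+(y+.5)/3-.5)
for n,p,z in [("emptyL",(662,346),.05),("emptyR",(742,342),.05),("boardL",(520,296),.05),("boardR",(597,292),.05),("partsL",(382,312),.05),("partsR",(460,308),.05),("flux",(490,357),.055),("boardcorner",(525,240),.027),("brdR",(585,238),.027),("brdTL",(522,186),.027),("driver",(625,233),.01),
("ub1",(500,98),.037),("ub2",(507,245),.037),("loose1a",(447,440),.005),("loose1b",(397,493),.005),("loose2",(617,465),.005),("loose2",(690,487),.005)]:
    print(n,px2w(c,*f(*p),z).round(4))
i=cv2.imread("pics/top1.png")
cv2.imwrite("pics/top1c.png",cv2.resize(i[170:235,260:355],None,fx=8,fy=8,interpolation=cv2.INTER_CUBIC))
```

```text
emptyL [ 0.5549 -0.1254  0.05  ]
emptyR [ 0.557  -0.2094  0.05  ]
boardL [0.6111 0.0222 0.05  ]
boardR [ 0.6133 -0.0588  0.05  ]
partsL [0.5978 0.1675 0.05  ]
partsR [0.6    0.0855 0.05  ]
flux [0.5477 0.0548 0.055 ]
boardcorner [0.673 0.016 0.027]
brdR [ 0.6736 -0.0485  0.027 ]
brdTL [0.7316 0.0179 0.027 ]
driver [ 0.6801 -0.0927  0.01  ]
ub1 [0.8259 0.0391 0.037 ]
ub2 [0.6669 0.0351 0.037 ]
loose1a [0.4604 0.1058 0.005 ]
loose1b [0.4048 0.1608 0.005 ]
loose2 [ 0.4291 -0.0772  0.005 ]
loose2 [ 0.4035 -0.1553  0.005 ]
```

View pics/top1c.png

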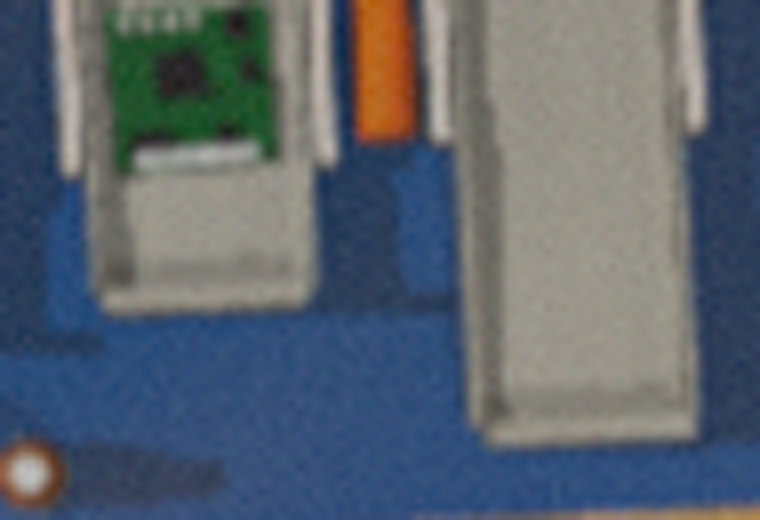

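The boards are: in the tray at crop (548,212), about 65 mm; loose at (450,493) and (645,512), about 78 mm. The tray one is the smallest, which also matches its cap beyond it, so the middle tray is the board's. The right tray (700,345) is empty and out, and the left one holds two caps.

Request:
{"method": "apply_moves", "body": {
  "plan": [
    {"translation": [0, 0, 0], "angular": [0, 0, -0.155], "hand": 0},
    {"translation": [0, 0, 0], "angular": [0, 0, -0.154], "hand": 0},
    {"translation": [-0.02, -0.045, 0], "angular": [0, 0, 0], "hand": 0},
    {"translation": [-0.02, -0.045, 0], "angular": [0, 0, 0], "hand": 0},
    {"translation": [-0.02, -0.045, 0], "angular": [0, 0, 0], "hand": 0},
    {"translation": [-0.02, -0.045, 0], "angular": [0, 0, 0], "hand": 0},
    {"translation": [-0.02, -0.045, 0], "angular": [0, 0, 0], "hand": 0},
    {"translation": [-0.02, -0.045, 0], "angular": [0, 0, 0], "hand": 0},
    {"translation": [-0.02, -0.045, 0], "angular": [0, 0, 0], "hand": 0},
    {"translation": [-0.02, -0.045, 0], "angular": [0, 0, 0], "hand": 0}
  ]
}}

```text
time_s: 1.4
eef_pos: [0.33, 0.1954, 0.2313]
eef_rot: [0.0, -0.014, 1.0, 0.0]
wrist_force: [-0.0, 0.5, 0.0]
opening: 0.001
```

Request:
{"method": "apply_moves", "body": {
  "plan": [
    {"translation": [-0.02, -0.045, 0], "angular": [0, 0, 0], "hand": 0},
    {"translation": [-0.02, -0.045, 0], "angular": [0, 0, 0], "hand": 0},
    {"translation": [-0.02, -0.045, 0], "angular": [0, 0, 0], "hand": 0},
    {"translation": [-0.02, -0.045, 0], "angular": [0, 0, 0], "hand": 0},
    {"translation": [-0.02, -0.045, 0], "angular": [0, 0, 0], "hand": 0},
    {"translation": [-0.02, -0.045, 0], "angular": [0, 0, 0], "hand": 0},
    {"translation": [-0.02, -0.045, 0], "angular": [0, 0, 0], "hand": 0},
    {"translation": [0, 0, 0], "angular": [0, 0, 0], "hand": 0}
  ]
}}

```text
time_s: 2.4
eef_pos: [0.4788, -0.117, 0.2309]
eef_rot: [-0.0, -0.012, 1.0, -0.0]
wrist_force: [-0.3, 1.0, 0.3]
opening: 0.002
```

Request:
{"method": "apply_moves", "body": {
  "plan": [
    {"translation": [-0.02, -0.049, 0], "angular": [0, 0, 0], "hand": 0},
    {"translation": [0, 0, 0.05], "angular": [0, 0, 0], "hand": 0},
    {"translation": [0, 0, 0], "angular": [0, 0, 0], "hand": 0}
  ]
}}

```text
time_s: 2.78
eef_pos: [0.4964, -0.1605, 0.1775]
eef_rot: [-0.004, -0.014, 1.0, 0.003]
wrist_force: [-0.3, 0.5, 0.1]
opening: -0.0
```

Run:
```python
from h import *
from bench import ctrl
c=ctrl.camera("wrist"); cv2.imwrite("pics/w1.png",c["img"][:,:,::-1]);print(c["eye"]); print(w2px(c,[.556,-.167,.05]),w2px(c,[.621,-.0185,.05]))
```

```text
[ 0.41385375 -0.16322561  0.32224137]
[270.99130807 257.94270355] [420.7023613  320.40097135]
```

View pics/w1.png

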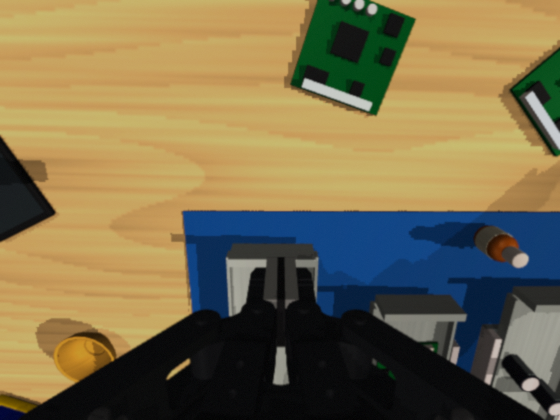

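The wrist view agrees with my estimates: the empty lip's outer top edge is at row 258, centre column 273, and the board lip's centre is at (420,320). Next I lower the hand in front of the empty lip.

Request:
{"method": "apply_moves", "body": {
  "plan": [
    {"translation": [0, -0.005, 0.05], "angular": [0, 0, 0], "hand": 0},
    {"translation": [0, 0, 0.05], "angular": [0, 0, 0], "hand": 0},
    {"translation": [0, 0, 0.035], "angular": [0, 0, 0], "hand": 0},
    {"translation": [-0.01, 0, 0], "angular": [0, 0, 0], "hand": 0},
    {"translation": [-0.01, 0, 0], "angular": [0, 0, 0], "hand": 0},
    {"translation": [0, 0, 0], "angular": [0, 0, 0], "hand": 0}
  ]
}}

```text
time_s: 3.58
eef_pos: [0.5225, -0.168, 0.0491]
eef_rot: [0.002, -0.014, 1.0, -0.001]
wrist_force: [0.4, 0.5, -0.3]
opening: 0.001
```

Request:
{"method": "apply_moves", "body": {
  "plan": [
    {"translation": [0, 0, 0.015], "angular": [0, 0, 0], "hand": 0},
    {"translation": [-0.01, 0, 0], "angular": [0, 0, 0], "hand": 0},
    {"translation": [-0.01, 0, 0], "angular": [0, 0, 0], "hand": 0},
    {"translation": [-0.01, 0, 0], "angular": [0, 0, 0], "hand": 0},
    {"translation": [-0.01, 0, 0], "angular": [0, 0, 0], "hand": 0},
    {"translation": [-0.01, 0, 0], "angular": [0, 0, 0], "hand": 0}
  ]
}}

```text
time_s: 4.32
eef_pos: [0.5701, -0.166, 0.0314]
eef_rot: [-0.0, -0.014, 1.0, -0.0]
wrist_force: [-2.1, -2.3, 1.3]
opening: -0.001
```

Request:
{"method": "apply_moves", "body": {
  "plan": [
    {"translation": [-0.008, 0, 0], "angular": [0, 0, 0], "hand": 0},
    {"translation": [-0.008, 0, 0], "angular": [0, 0, 0], "hand": 0},
    {"translation": [-0.008, 0, 0], "angular": [0, 0, 0], "hand": 0},
    {"translation": [-0.005, 0, 0], "angular": [0, 0, 0], "hand": 0}
  ]
}}

```text
time_s: 4.82
eef_pos: [0.599, -0.165, 0.0312]
eef_rot: [-0.0, -0.014, 1.0, 0.0]
wrist_force: [-3.2, -1.3, 1.1]
opening: -0.005
```

Request:
{"method": "apply_moves", "body": {
  "plan": [
    {"translation": [-0.003, 0, 0], "angular": [0, 0, 0], "hand": 0},
    {"translation": [-0.002, 0, 0], "angular": [0, 0, 0], "hand": 0}
  ]
}}

```text
time_s: 5.08
eef_pos: [0.6036, -0.1649, 0.0312]
eef_rot: [-0.0, -0.014, 1.0, 0.0]
wrist_force: [-2.8, -2.2, 1.0]
opening: -0.001
```

Request:
{"method": "apply_moves", "body": {
  "plan": [
    {"translation": [-0.002, 0, 0], "angular": [0, 0, 0], "hand": 0},
    {"translation": [-0.002, 0, 0], "angular": [0, 0, 0], "hand": 0}
  ]
}}

```text
time_s: 5.32
eef_pos: [0.6075, -0.1647, 0.0312]
eef_rot: [-0.0, -0.014, 1.0, 0.0]
wrist_force: [-2.2, -2.0, 0.7]
opening: -0.0
```

Request:
{"method": "apply_moves", "body": {
  "plan": [
    {"translation": [-0.002, 0, 0], "angular": [0, 0, 0], "hand": 0}
  ]
}}

```text
time_s: 5.45
eef_pos: [0.6095, -0.1647, 0.0312]
eef_rot: [-0.0, -0.014, 1.0, 0.0]
wrist_force: [-2.9, -2.0, -0.2]
opening: 0.0
```

Request:
{"method": "apply_moves", "body": {
  "plan": [
    {"translation": [-0.001, 0, 0], "angular": [0, 0, 0], "hand": 0}
  ]
}}

```text
time_s: 5.58
eef_pos: [0.6106, -0.1647, 0.0312]
eef_rot: [-0.0, -0.014, 1.0, 0.0]
wrist_force: [-2.8, -1.9, -0.1]
opening: -0.002
```

Run:
```python
from h import *
from bench import ctrl
c=ctrl.camera("top"); cv2.imwrite("pics/t2.png",cv2.resize(c["img"][125:235,210:360,::-1],None,fx=5,fy=5,interpolation=cv2.INTER_CUBIC))
c=ctrl.camera("wrist"); cv2.imwrite("pics/w2.png",c["img"][:,:,::-1])
```

```text
(no output)
```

View pics/t2.png

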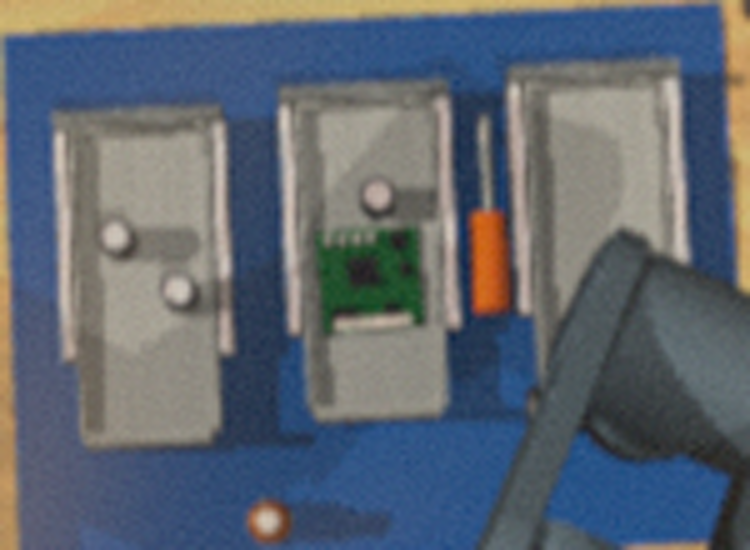

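View pics/w2.png

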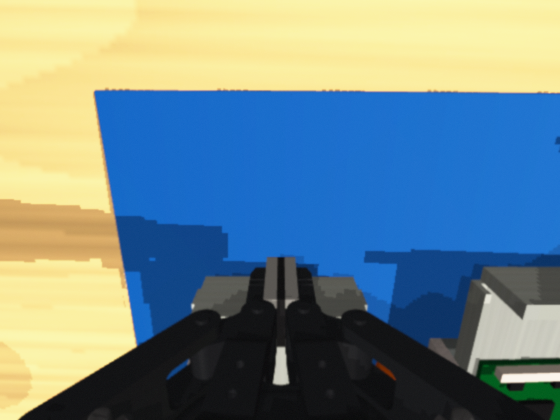

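The tray is nearly home: its back wall is near row 62, and the units are staggered, so the home position lies deeper than I assumed. I'll push on to the stop.

Request:
{"method": "apply_moves", "body": {
  "plan": [
    {"translation": [-0.002, 0, 0], "angular": [0, 0, 0], "hand": 0}
  ]
}}

```text
time_s: 5.8
eef_pos: [0.6109, -0.1645, 0.0312]
eef_rot: [-0.002, -0.014, 1.0, 0.0]
wrist_force: [-13.9, -3.0, 8.9]
opening: -0.004
```

Request:
{"method": "apply_moves", "body": {
  "plan": [
    {"translation": [-0.002, 0, 0], "angular": [0, 0, 0], "hand": 0}
  ]
}}

```text
time_s: 5.92
eef_pos: [0.611, -0.1645, 0.0311]
eef_rot: [-0.004, -0.014, 1.0, 0.001]
wrist_force: [-22.1, -2.6, 15.9]
opening: 0.002
```

Request:
{"method": "apply_moves", "body": {
  "plan": [
    {"translation": [-0.001, 0, 0], "angular": [0, 0, 0], "hand": 0}
  ]
}}

```text
time_s: 6.05
eef_pos: [0.6109, -0.1645, 0.0311]
eef_rot: [-0.005, -0.014, 1.0, 0.001]
wrist_force: [-24.0, -3.0, 17.1]
opening: 0.002
```

Request:
{"method": "apply_moves", "body": {
  "plan": [
    {"translation": [-0.001, 0, 0], "angular": [0, 0, 0], "hand": 0}
  ]
}}

```text
time_s: 6.18
eef_pos: [0.611, -0.1645, 0.0311]
eef_rot: [-0.006, -0.014, 1.0, 0.001]
wrist_force: [-27.5, -3.7, 19.7]
opening: 0.003
```

The empty tray is at its stop (TCP x stalls at 0.611 while the force climbs to 27 N). Next I back off, lift and go above the gap behind the board's lip.

Request:
{"method": "apply_moves", "body": {
  "plan": [
    {"translation": [0.015, 0, 0], "angular": [0, 0, 0], "hand": 0},
    {"translation": [0.02, 0, 0], "angular": [0, 0, 0], "hand": 0},
    {"translation": [0, 0, -0.04], "angular": [0, 0, 0], "hand": 0},
    {"translation": [0, 0, -0.04], "angular": [0, 0, 0], "hand": 0},
    {"translation": [0, 0, -0.02], "angular": [0, 0, 0], "hand": 0},
    {"translation": [0, 0, 0], "angular": [0, 0, 0], "hand": 0}
  ]
}}

```text
time_s: 6.92
eef_pos: [0.5829, -0.1657, 0.1329]
eef_rot: [0.002, -0.014, 1.0, -0.001]
wrist_force: [0.3, 0.4, -0.6]
opening: -0.004
```

Request:
{"method": "apply_moves", "body": {
  "plan": [
    {"translation": [-0.015, 0.036, 0], "angular": [0, 0, 0], "hand": 0},
    {"translation": [-0.015, 0.036, 0], "angular": [0, 0, 0], "hand": 0},
    {"translation": [-0.015, 0.036, 0], "angular": [0, 0, 0], "hand": 0},
    {"translation": [-0.015, 0.036, 0], "angular": [0, 0, 0], "hand": 0},
    {"translation": [0, 0, 0], "angular": [0, 0, 0], "hand": 0},
    {"translation": [0, 0, 0], "angular": [0, 0, 0], "hand": 0}
  ]
}}

```text
time_s: 7.68
eef_pos: [0.6366, -0.0198, 0.1294]
eef_rot: [-0.001, -0.014, 1.0, 0.0]
wrist_force: [0.4, 0.3, 0.1]
opening: 0.005
```

Run:
```python
from h import *
from bench import ctrl
print(ctrl.get_obs()["eef_pos"])
c=ctrl.camera("top"); cv2.imwrite("pics/t3.png",cv2.resize(c["img"][125:235,210:360,::-1],None,fx=5,fy=5,interpolation=cv2.INTER_CUBIC))
c=ctrl.camera("wrist"); cv2.imwrite("pics/w3.png",c["img"][:,:,::-1])
print(c["eye"],w2px(c,[.62,-.0185,.05]))
c=ctrl.camera("scene"); cv2.imwrite("pics/s3.png",cv2.resize(c["img"][180:340,190:430,::-1],None,fx=3,fy=3,interpolation=cv2.INTER_CUBIC))
```

```text
[ 0.63659244 -0.01979778  0.12938365]
[ 0.55341281 -0.02242561  0.27412436] [283.89215511 191.98160952]
```

View pics/w3.png

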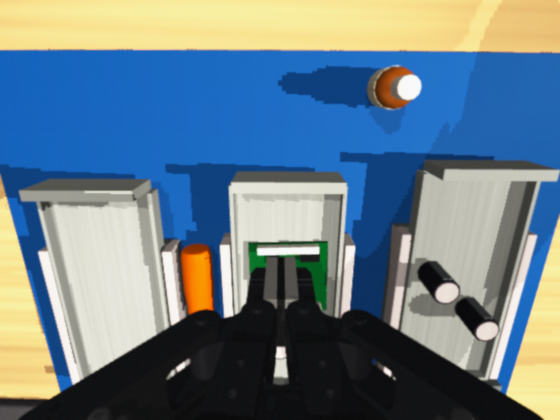

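View pics/s3.png

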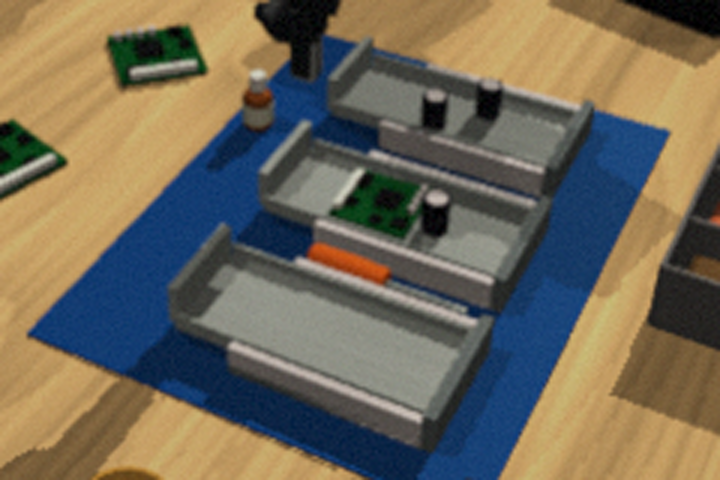

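View pics/t3.png

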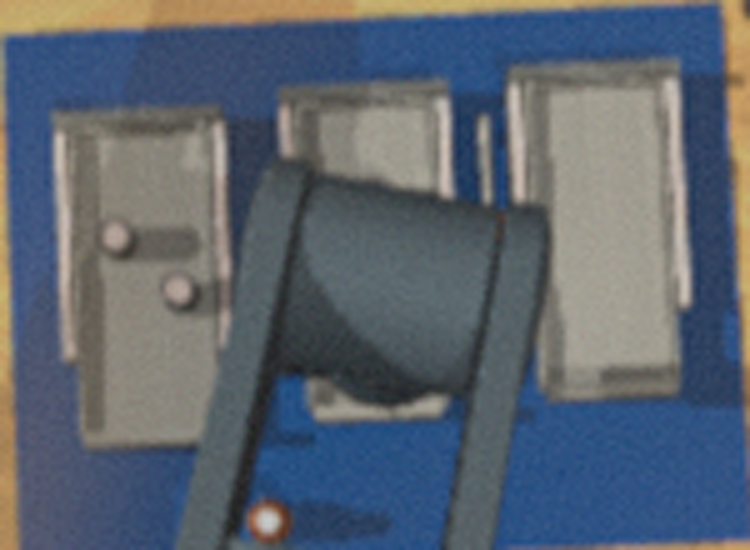

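Run:
```python
from h import *
from bench import ctrl
c=ctrl.camera("wrist")
for p,z in [((231,184),.05),((231,194),.05),((345,184),.05),((345,194),.05),((250,242),.025),((326,241),.025)]: print(p,px2w(c,*p,z).round(4))
print(w2px(c,ctrl.get_obs()["eef_pos"]))
i=c["img"][150:290,200:380,::-1]; cv2.imwrite("pics/w3c.png",cv2.resize(i,None,fx=4,fy=4,interpolation=cv2.INTER_CUBIC))
```

```text
(231, 184) [ 0.6158 -0.0562  0.05  ]
(231, 194) [ 0.6231 -0.0563  0.05  ]
(345, 184) [0.6137 0.0236 0.05  ]
(345, 194) [0.621  0.0243 0.05  ]
(250, 242) [ 0.672  -0.0453  0.025 ]
(326, 241) [0.6694 0.0174 0.025 ]
[280.31788049 271.26537138]
```

View pics/w3c.png

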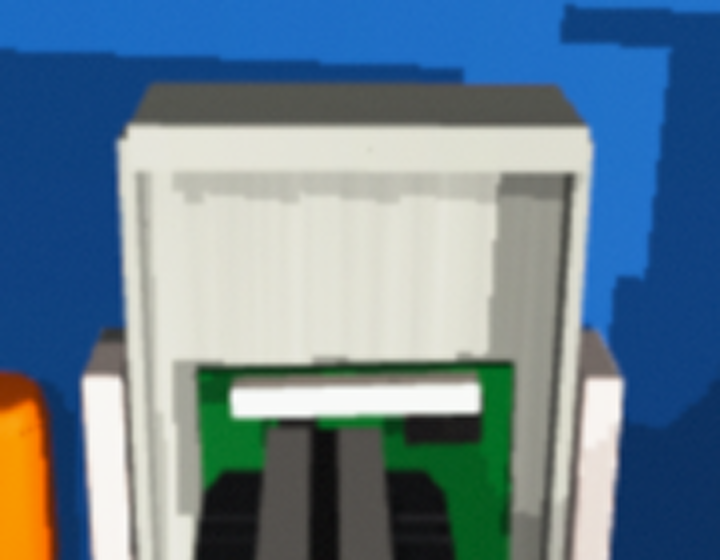

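The crop shows the lip's inner edge at x≈0.621 and the board's near edge at ≈0.671, so I'll descend at x≈0.645.

Request:
{"method": "apply_moves", "body": {
  "plan": [
    {"translation": [-0.0085, 0.003, 0], "angular": [0, 0, 0], "hand": 0},
    {"translation": [0, 0, 0.03], "angular": [0, 0, 0], "hand": 0},
    {"translation": [0, 0, 0.03], "angular": [0, 0, 0], "hand": 0},
    {"translation": [0, 0, 0], "angular": [0, 0, 0], "hand": 0}
  ]
}}

```text
time_s: 8.38
eef_pos: [0.6442, -0.0164, 0.0686]
eef_rot: [-0.003, -0.013, 1.0, 0.001]
wrist_force: [0.3, 0.1, -0.1]
opening: -0.002
```

Run:
```python
from h import *
from bench import ctrl
c=ctrl.camera("wrist")
i=c["img"][100:330,150:410,::-1]; cv2.imwrite("pics/w4.png",cv2.resize(i,None,fx=2.5,fy=2.5,interpolation=cv2.INTER_CUBIC))
```

```text
(no output)
```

View pics/w4.png

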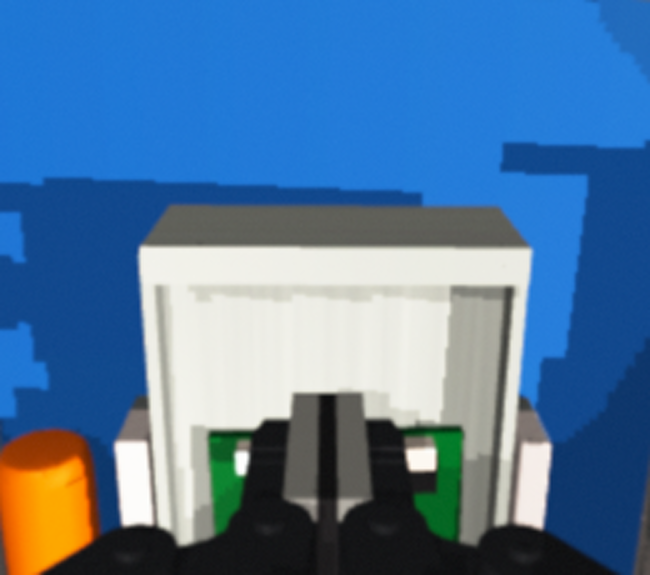

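The fingertips are over the bare floor between the lip (row 287) and the board edge (row 430). I'll lower them and then draw.

Request:
{"method": "apply_moves", "body": {
  "plan": [
    {"translation": [0, 0, 0.02], "angular": [0, 0, 0], "hand": 0},
    {"translation": [0, 0, 0.015], "angular": [0, 0, 0], "hand": 0},
    {"translation": [0, 0, 0], "angular": [0, 0, 0], "hand": 0}
  ]
}}

```text
time_s: 8.8
eef_pos: [0.6447, -0.0164, 0.0344]
eef_rot: [-0.002, -0.014, 1.0, 0.0]
wrist_force: [0.7, 0.1, -0.3]
opening: 0.001
```

Request:
{"method": "apply_moves", "body": {
  "plan": [
    {"translation": [0.004, 0, 0], "angular": [0, 0, 0], "hand": 0},
    {"translation": [0.004, 0, 0], "angular": [0, 0, 0], "hand": 0},
    {"translation": [0.004, 0, 0], "angular": [0, 0, 0], "hand": 0},
    {"translation": [0.004, 0, 0], "angular": [0, 0, 0], "hand": 0}
  ]
}}

```text
time_s: 9.3
eef_pos: [0.6302, -0.0171, 0.0367]
eef_rot: [0.001, -0.014, 1.0, -0.0]
wrist_force: [3.1, -0.6, -0.4]
opening: 0.002
```

Request:
{"method": "apply_moves", "body": {
  "plan": [
    {"translation": [0.004, 0, 0.001], "angular": [0, 0, 0], "hand": 0},
    {"translation": [0.005, 0, 0.001], "angular": [0, 0, 0], "hand": 0},
    {"translation": [0.005, 0, 0.001], "angular": [0, 0, 0], "hand": 0},
    {"translation": [0.005, 0, 0], "angular": [0, 0, 0], "hand": 0},
    {"translation": [0.005, 0, 0], "angular": [0, 0, 0], "hand": 0},
    {"translation": [0.005, 0, 0], "angular": [0, 0, 0], "hand": 0},
    {"translation": [0.005, 0, 0], "angular": [0, 0, 0], "hand": 0},
    {"translation": [0.005, 0, 0], "angular": [0, 0, 0], "hand": 0}
  ]
}}

```text
time_s: 10.3
eef_pos: [0.5907, -0.0181, 0.0333]
eef_rot: [-0.0, -0.014, 1.0, 0.0]
wrist_force: [2.9, 0.9, 1.3]
opening: 0.002
```

Request:
{"method": "apply_moves", "body": {
  "plan": [
    {"translation": [0.005, 0, 0], "angular": [0, 0, 0], "hand": 0},
    {"translation": [0.005, 0, 0], "angular": [0, 0, 0], "hand": 0},
    {"translation": [0.005, 0, 0], "angular": [0, 0, 0], "hand": 0},
    {"translation": [0.005, 0, 0], "angular": [0, 0, 0], "hand": 0},
    {"translation": [0.005, 0, 0], "angular": [0, 0, 0], "hand": 0},
    {"translation": [0.005, 0, 0], "angular": [0, 0, 0], "hand": 0}
  ]
}}

```text
time_s: 11.05
eef_pos: [0.5606, -0.0189, 0.0332]
eef_rot: [-0.0, -0.014, 1.0, 0.0]
wrist_force: [2.3, 0.9, 1.3]
opening: 0.001
```

Request:
{"method": "apply_moves", "body": {
  "plan": [
    {"translation": [0.005, 0, 0], "angular": [0, 0, 0], "hand": 0},
    {"translation": [0.005, 0, 0], "angular": [0, 0, 0], "hand": 0},
    {"translation": [0.005, 0, 0], "angular": [0, 0, 0], "hand": 0},
    {"translation": [0.005, 0, 0], "angular": [0, 0, 0], "hand": 0},
    {"translation": [0.005, 0, 0], "angular": [0, 0, 0], "hand": 0},
    {"translation": [0.005, 0, 0], "angular": [0, 0, 0], "hand": 0},
    {"translation": [0.005, 0, 0], "angular": [0, 0, 0], "hand": 0},
    {"translation": [0.005, 0, 0], "angular": [0, 0, 0], "hand": 0}
  ]
}}

```text
time_s: 12.05
eef_pos: [0.5207, -0.02, 0.0332]
eef_rot: [-0.0, -0.014, 1.0, 0.0]
wrist_force: [3.3, 2.5, 0.5]
opening: 0.002
```

Request:
{"method": "apply_moves", "body": {
  "plan": [
    {"translation": [0.003, 0, 0], "angular": [0, 0, 0], "hand": 0},
    {"translation": [0.002, 0, 0], "angular": [0, 0, 0], "hand": 0}
  ]
}}

```text
time_s: 12.3
eef_pos: [0.5158, -0.0202, 0.0332]
eef_rot: [-0.0, -0.014, 1.0, 0.0]
wrist_force: [3.1, 1.9, -0.9]
opening: -0.002
```

Request:
{"method": "apply_moves", "body": {
  "plan": [
    {"translation": [0.002, 0, 0], "angular": [0, 0, 0], "hand": 0},
    {"translation": [0.002, 0, 0], "angular": [0, 0, 0], "hand": 0}
  ]
}}

```text
time_s: 12.55
eef_pos: [0.512, -0.0203, 0.0332]
eef_rot: [-0.0, -0.014, 1.0, 0.0]
wrist_force: [2.4, 1.8, -1.3]
opening: -0.005
```

Request:
{"method": "apply_moves", "body": {
  "plan": [
    {"translation": [0.002, 0, 0], "angular": [0, 0, 0], "hand": 0}
  ]
}}

```text
time_s: 12.68
eef_pos: [0.511, -0.0204, 0.0334]
eef_rot: [0.001, -0.013, 1.0, -0.0]
wrist_force: [9.6, 3.6, -7.2]
opening: 0.003
```

Request:
{"method": "apply_moves", "body": {
  "plan": [
    {"translation": [0.002, 0, 0], "angular": [0, 0, 0], "hand": 0}
  ]
}}

```text
time_s: 12.8
eef_pos: [0.511, -0.0206, 0.0338]
eef_rot: [0.004, -0.013, 1.0, -0.0]
wrist_force: [16.2, 2.9, -11.6]
opening: 0.001
```

Request:
{"method": "apply_moves", "body": {
  "plan": [
    {"translation": [0.001, 0, 0], "angular": [0, 0, 0], "hand": 0}
  ]
}}

```text
time_s: 12.92
eef_pos: [0.511, -0.0208, 0.034]
eef_rot: [0.005, -0.013, 1.0, -0.0]
wrist_force: [18.2, 3.2, -12.5]
opening: -0.001
```

It is at the stop (x stalls at 0.511 as the force rises). I'll come off the lip and lift straight out.

Request:
{"method": "apply_moves", "body": {
  "plan": [
    {"translation": [-0.006, 0, 0], "angular": [0, 0, 0], "hand": 0},
    {"translation": [-0.007, 0, 0], "angular": [0, 0, 0], "hand": 0},
    {"translation": [0, 0, 0], "angular": [0, 0, 0], "hand": 0},
    {"translation": [0, 0, -0.02], "angular": [0, 0, 0], "hand": 0},
    {"translation": [0, 0, -0.04], "angular": [0, 0, 0], "hand": 0},
    {"translation": [0, 0, -0.05], "angular": [0, 0, 0], "hand": 0},
    {"translation": [0, 0, -0.05], "angular": [0, 0, 0], "hand": 0},
    {"translation": [0.03, 0, 0], "angular": [0, 0, 0], "hand": 0},
    {"translation": [0.03, 0, 0], "angular": [0, 0, 0], "hand": 0},
    {"translation": [0, 0, 0], "angular": [0, 0, 0], "hand": 0}
  ]
}}

```text
time_s: 14.18
eef_pos: [0.4583, -0.0215, 0.193]
eef_rot: [-0.001, -0.013, 1.0, 0.0]
wrist_force: [0.0, -0.0, 0.9]
opening: -0.002
```

Run:
```python
from h import *
from bench import ctrl
c=ctrl.camera("top"); cv2.imwrite("pics/t5.png",cv2.resize(c["img"][125:245,210:360,::-1],None,fx=5,fy=5,interpolation=cv2.INTER_CUBIC))
c=ctrl.camera("wrist"); cv2.imwrite("pics/w5.png",c["img"][:,:,::-1])
for p in ([.501,-.0205,.05],): print(w2px(c,p))
c=ctrl.camera("scene"); cv2.imwrite("pics/s5.png",cv2.resize(c["img"][180:340,190:430,::-1],None,fx=3,fy=3,interpolation=cv2.INTER_CUBIC))
```

```text
[280.82912566 231.58135346]
```

View pics/w5.png

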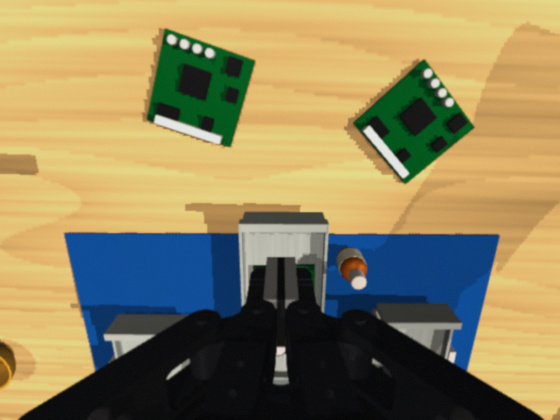

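View pics/s5.png

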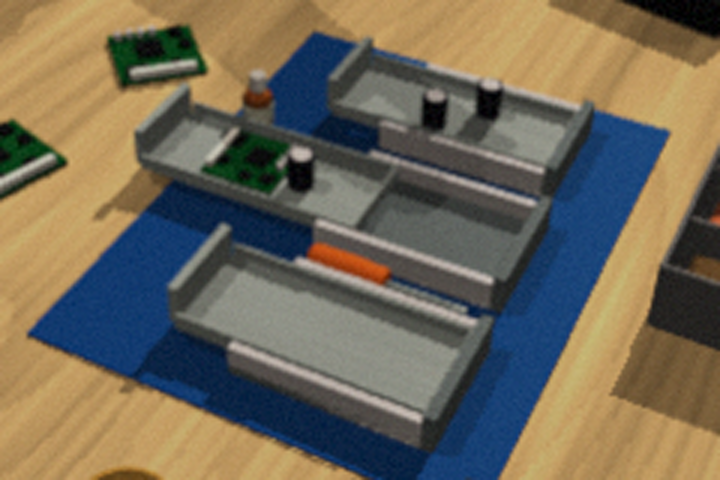

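View pics/t5.png

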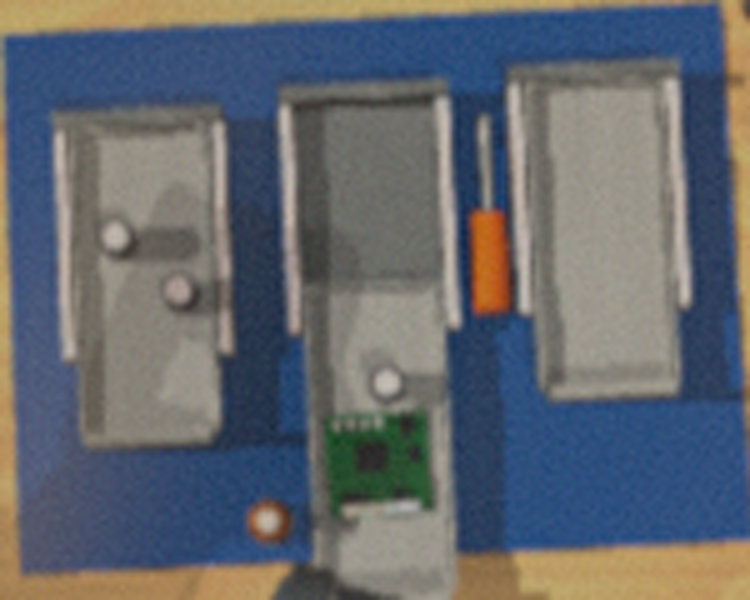

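The board's tray is out, with its lip inner edge at row ~231, where the stop should be. The board lies flat, the caps stand, the other trays are home and the flux, driver and other bystanders are in place. The arm is clear at z = 0.19, so I'm handing in.

```bash
python3 -c "
from bench import ctrl
print(ctrl.hand_in())"
```

```text
the job is handed in; nothing more can be done
None
```

I pushed the empty tray home first, then drew the board's tray out to its stop, using only the shut fingertips, and handed the job in at about 14 s. The hand-in reports no verdict.

- **Empty tray:** it stalled at its end stop while the push force rose to about 27 N. That was higher than needed but below the 40 N and 120 N limits.
- **Board's tray:** I drew it from behind the lip with about 3 N. It stopped after about 120 mm, and the force then rose to 18 N.
- **Last pictures:** the board's lip is where the stop should put it, and the board lies flat in its tray. All three capacitors stand upright, the other two trays are home, and the flux bottle and screwdriver have not moved. I did not check the spool and phone again, and the tin only in part, but the arm never came near them.
- **One estimate was off:** I first took the empty tray's home position about 5 mm too shallow, because the three units are staggered. The contact force corrected this, and no check failed.

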